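# Third hand at the shaker: fit the clamping sleeve and hold it against its spring

### The job

The shaker's drive unit is being put back together. Pick up the flanged clamping sleeve from the bench, turn it so that its knurled set screw will face the flat of the spindle (the front-panel side), and slide it, flange down, over the upright spindle. Then press it down on the sprung washer with a steady force of about 12 N (8 to 16 N, never above 20 N) for a few seconds and finish while still holding it pressed down like that, not letting go, so that a colleague can tighten the screw; leave the other things on the bench where they are.

Things in the scene. Friction and masses are not known exactly. Their poses are not given: they have to be found in the camera images.
- sleeve: loose aluminium flanged sleeve, flange down on the bench, about 120 g. Flange 44 mm diameter, 10 mm thick; above it a hub 30 mm diameter; 32 mm tall in all; through bore 16.2 mm. A knurled set screw sticks out of the flange. Origin: centre of the flange's underside; z up the bore; the screw points along -x. Grip the hub from above across y, fingertips at or just over the flange.
- screw_head (a point): outer end of the sleeve's knurled set screw: 34 mm from the bore axis along the sleeve's -x, 5.5 mm above the underside of the flange
- drive_unit: shaker drive unit, platform off, fixed: white box 130 x 110 x 46 mm with a grey front panel (knob, switch) on its -x side; round steel bearing cover 68 mm diameter on top, 52.5 mm high, the spindle rises from it. Origin: on the spindle axis at bench level, z up. Panel and spindle flat face -x. When fitted, the sleeve's -x (screw) points along the unit's -x, within 15 degrees.
- spindle_tip (a point): centre of the top end of the upright spindle, 109 mm above the bench. The spindle is 14 mm diameter (1.1 mm clearance all round in the sleeve's bore), its last 8 mm tapers to 8 mm diameter; a flat runs down its front (-x) side.
- thrust_washer (a joint): travel (m) of the sprung steel washer (40 mm diameter) round the spindle's foot: 0 at rest, upper face 71 mm above the bench; grows as pressed down; 0.0145 = spring solid. The spring pushes back 1.5 N per mm: 8 N at 5.3 mm, 12 N at 8 mm, 16 N at 10.7 mm, 20 N at 13.3 mm. The sleeve's flange rests on this washer.
- hex_key: bystander: dark steel L-shaped hex key, 92 x 28 x 4 mm, lying flat; origin on the bench, near the middle of the long leg
- timer: bystander: white lab timer lying flat, 62 x 62 x 18 mm, origin at the centre of its underside
- bottle_37: bystander: plastic reagent bottle with screw cap, standing, 40 mm diameter, 87 mm tall, origin at the centre of its underside
- petri_2: bystander: closed petri dish, 62 mm diameter, 14 mm high, origin at the centre of its underside
There are look-alikes about, which are no part of the job. Leave any yellow look-alike of the sleeve alone.

How it is judged:
By the outcome, as a careful person would: the job done as asked, in the order asked, and still so for the second after the job is handed in, while the arm keeps its last pose, push and grip.
It also fails if it takes over 51 s, if anything falls off the work surface, if the arm or the gripper's body presses on something with over 40 N, if the wrist force passes 120 N, or if a joint passes its speed limit or range.

### The arm

A 7-joint arm with a two-finger parallel gripper is mounted at the origin on a cart in front of the work surface, level with it; the furniture and walls round the work are solid. World frame = base frame: x ahead of the robot, y to its left, z up, the work surface at z = 0. Lengths are in m, angles in rad, forces in N, time in s.
With the tool pointing down it reaches from about 0.4 to 0.85 m from the base axis. Payload 4.5 kg.
Tool frame: the origin (TCP) lies midway between the tips of the shut fingers; the grasp point (between the pads) lies 19 mm behind it; z points along the fingers, y is the direction in which the jaws open and shut (so a half turn about z gives the same grasp; the last joint's range is limited). The gripper opens to 88 mm and grips with 3 to 60 N. Pads are 18 mm wide; open, the fingers measure 123 mm over their backs; the gripper's body (75 mm by 187 mm) begins 45 mm behind the grasp point.
Start: joints at [1.267, 0.689, -0.195, 1.565, 0.157, 0.902, -0.215], TCP at [0.207, -0.59, 0.239] pointing down, gripper open.
Joint ranges: [-3.01, 3.01], [-0.46, 2.08], [-1.47, 1.51], [0.13, 2.56], [-1, 4.14], [0.04, 2.09], [-2.66, 2.66]. Speed limits (rad/s): [2.57, 2.57, 3.14, 3.14, 3.14, 3.14, 3.14].

### API

Orientations are given as a unit quaternion [x, y, z, w].
In Python, from workcell import robot gives the robot as it stands.
- The arm moves only by the tool jog_arm, never from a script. Its argument "increments" is a list of rows, each an object with "travel": the shift along the tool's x, y, z in m, a list of three; "twist": the turn, a rotation vector about the tool's x, y, z in degrees, a list of three; "hand": the gripper's target within -1 to 1 (fully open at 1, half-way at 0, shut at -1). A call has exactly 5 rows; each row is the pose to reach, as a shift and turn from the pose measured when the call began, along the tool's axes at that moment; what a row does not reach only later rows make up. A row lasts 1/10 s, in which the tool goes at most 50 mm and 8.59 degrees, less where a joint would pass 70% of its speed; a pose out of reach is approached as far as the arm can. A call with a gripper value outside its range is refused whole. The fingers move at their own pace and stop on an object; "grip_force" is the grip in N (left out, the last holds). Time passes only in rows, so rows that repeat a pose let the fingers close, or fill a call up. It gives the time, the measured TCP pose, the force and the opening at its end, in the units of the state.
- robot.state(): the state, without advancing time (a new reading comes with each control period).
- robot.read_camera(name): name is "scene" or "top" or "wrist"; returns (picture, depth): 480x640x3 uint8, blue, green, red; 480x640 float32, m along the optical axis (not along the pixel's ray), 0 where there is no reading.
- robot.camera_model(name): a dict with "mtx" (3x3 intrinsics, pixels), "k1" (the pictures are not rectified: a ray, as slopes to the right and down, at radius r is drawn at 1 + k1 r^2 times it, then the intrinsics apply), "R" (3x3) and "t" (3): a world point X has camera coordinates R X + t. Camera axes: x right, y down, z forward; pixel columns grow to the right and rows downward; lengths in m; the calibration is good to about 2 mm. A picture is of the moment at which its call begins: read the wrist's pose just before it. camera_model takes no time and is no camera call; for the wrist camera it gives the pose at the moment of the call.
- robot.sign_off(): hands the job in, once; it reports no verdict.
The state is a dict: "time_s": time; "q": joint angles; "qvel": joint speeds; "joint_efforts": joint torques, N m; "position": TCP position; "eef_rot": TCP orientation; "ft_force": force on the tool from outside, world axes, zero at the start; "ft_torque": the same for the moment, N m; "width": finger opening in m.
Only numpy, scipy, OpenCV 4.12 (cv2) and the standard library are available. Lean on these libraries where they do the work, as an engineer would, in place of code of your own. Each camera call takes 0.05 s, during which the arm holds its last target. There are 200 camera calls.

## Working session

There is one attempt and no reset: what is moved stays moved. The work goes in short steps, Python scripts to look and compute and a tool call to move; the robot and the scene stay as the last step left them, time stands still between calls to the robot, and variables do not carry over. Pictures are saved under pics/ and viewed, about 8 in all and at most 12, crops included, and the job is handed in when it is done.

Besides the shell and the picture viewer there is one more tool, called after "Request:" in YAML: its name, and indented under it one key for each argument. jog_arm: Moves the arm, as the interface text tells. Its arguments: {"type":"object","properties":{"increments":{"type":"array","items":{"type":"object","properties":{"travel":{"type":"array","items":{"type":"number"}},"twist":{"type":"array","items":{"type":"number"}},"hand":{"type":"number"}}}},"grip_force":{"type":"number"}},"required":["increments"]}

```bash
mkdir -p pics; cat > h.py <<'E'
import numpy as np, cv2
from workcell import robot
from scipy.spatial.transform import Rotation as Ro
def grab(n,f):
    m=robot.camera_model(n); im,d=robot.read_camera(n); cv2.imwrite(f'pics/{f}.png',im); np.savez(f'pics/{f}.npz',d=d,R=m['R'],t=m['t'],K=m['mtx'],k1=m['k1']); return m,im,d
def ray(m,u,v):
    K=np.array(m['mtx']);k1=m['k1'];D=np.array([k1,0,0,0,0],float)
    p=cv2.undistortPoints(np.array([[[u,v]]],float),K,D)[0,0]
    R=np.array(m['R']);t=np.array(m['t']);return -R.T@t, R.T@np.array([p[0],p[1],1])
def onplane(m,u,v,z):
    c,r=ray(m,u,v);return c+r*(z-c[2])/r[2]
def proj(m,X):
    R=np.array(m['R']);c=R@np.array(X)+np.array(m['t']);s=c[:2]/c[2];s=s*(1+m['k1']*(s@s));K=np.array(m['mtx']);return K[:2,:2]@s+K[:2,2]
def cloud(m,d):
    K=np.array(m['mtx']);v,u=np.mgrid[:480,:640];p=cv2.undistortPoints(np.stack([u,v],-1).reshape(-1,1,2).astype(float),K,np.array([m['k1'],0,0,0,0.])).reshape(480,640,2)
    P=np.dstack([p[...,0]*d,p[...,1]*d,d]);R=np.array(m['R']);return (P-np.array(m['t']))@R
E
python3 - <<'E'
from h import *
for n in('scene','top'):
    m,im,d=grab(n,n); print(n,m['k1'],np.array(m['mtx']).round(1).tolist(),(-np.array(m['R']).T@np.array(m['t'])).round(3))
    print(np.array(m['R']).round(2).tolist())
print(robot.state())
E
```

```text
scene -0.07969569285932174 [[572.3, 0.0, 329.7], [0.0, 572.3, 241.2], [0.0, 0.0, 1.0]] [0.064 0.231 0.835]
[[-0.74, -0.67, 0.0], [-0.53, 0.57, -0.63], [0.42, -0.47, -0.78]]
top -0.09094188550376187 [[544.3, 0.0, 316.3], [0.0, 544.3, 234.9], [0.0, 0.0, 1.0]] [ 0.27  -0.236  1.18 ]
[[-0.02, -1.0, -0.01], [-0.98, 0.02, -0.18], [0.18, 0.0, -0.98]]
{'time_s': 0.1, 'q': array([ 1.26678653,  0.6899316 , -0.19453299,  1.56622876,  0.15732001,
        0.902514  , -0.21511798]), 'qvel': array([ 0.00183196, -0.00039766, -0.00027066, -0.00333154, -0.00048088,
       -0.00025101,  0.00057835]), 'joint_efforts': array([-2.94594101e-03, -5.28492844e+01, -1.27188183e+00, -1.53835934e+01,
       -5.27136179e-02,  1.91682317e-03,  5.55832321e-05]), 'position': array([ 0.20690933, -0.58915226,  0.23797392]), 'eef_rot': array([ 9.85762428e-01,  1.68141974e-01, -2.04959812e-04, -8.18516866e-04]), 'ft_force': array([ 0.9653685 , -0.50856995,  0.10137721]), 'ft_torque': array([-0.01165957, -0.0095119 ,  0.02179418]), 'width': 0.0885091574092894}
```

View pics/scene.png

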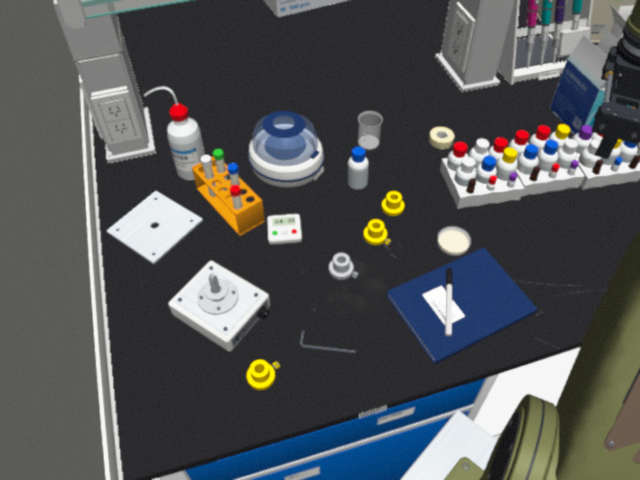

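View pics/top.png

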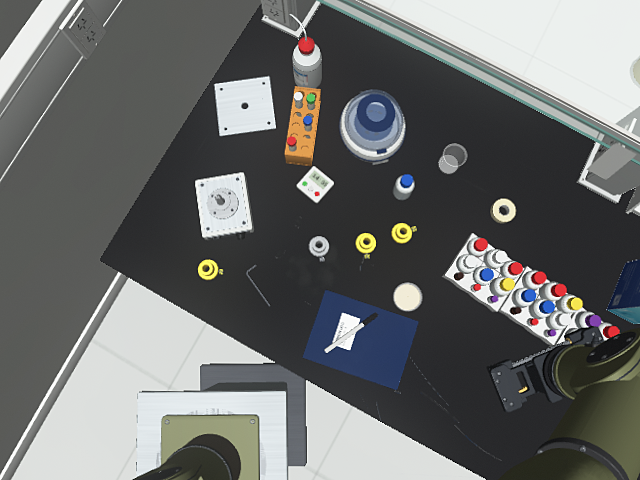

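Candidates for the sleeve in the top view are silver (319,246), and yellow (366,243), (402,233) and (208,269). I choose the silver one. The drive unit is at (222,203), with its panel and knob towards the image bottom. Next I'll check close up and measure.

```bash
python3 - <<'E'
from h import *
a=cv2.imread('pics/top.png');b=cv2.imread('pics/scene.png')
c=lambda im,u,v,s,k:cv2.resize(im[v-s:v+s,u-s:u+s],(k,k),interpolation=cv2.INTER_CUBIC)
cv2.imwrite('pics/crop1.png',np.vstack([np.hstack([c(a,320,248,20,300),c(a,224,206,40,300)]),np.hstack([c(b,342,266,25,300),c(b,220,302,55,300)])]))
for n,box in(('top',[(300,230,340,268),(188,165,262,245)]),('scene',[(322,245,364,285),(160,255,280,352)])):
    m=dict(np.load(f'pics/{n}.npz'));m['mtx']=m['K'];m['k1']=float(m['k1'])
    P=cloud(m,m['d']);im=cv2.imread(f'pics/{n}.png')
    x0,y0,x1,y1=box[0];p=P[y0:y1,x0:x1].reshape(-1,3)
    q=p[(p[:,2]>.025)&(p[:,2]<.04)];print(n,'hub',len(q),q.mean(0),q.min(0),q.max(0))
    q=p[(p[:,2]>.006)&(p[:,2]<.014)];print('flange',len(q),cv2.minEnclosingCircle(q[:,:2].astype(np.float32)))
    x0,y0,x1,y1=box[1];p=P[y0:y1,x0:x1].reshape(-1,3)
    q=p[(p[:,2]>.043)&(p[:,2]<.049)];print('box',len(q),cv2.minAreaRect(q[:,:2].astype(np.float32)))
    q=p[(p[:,2]>.0505)&(p[:,2]<.0545)];print('cover',cv2.minEnclosingCircle(q[:,:2].astype(np.float32)))
    q=p[(p[:,2]>.1)];print('tip',len(q),q.mean(0) if len(q) else 0)
    q=p[(p[:,2]>.076)&(p[:,2]<.115)];print('spindle',len(q),q.mean(0),q.max(0))
E
```

```text
top hub 113 [ 0.4574608  -0.23636389  0.03102901] [ 0.44377357 -0.24998637  0.02555222] [ 0.47219846 -0.22204148  0.03743841]
flange 158 ((0.4513733386993408, -0.23685522377490997), 0.027453023940324783)
box 1507 ((0.5457385182380676, -0.032128021121025085), (0.12623389065265656, 0.10979273915290833), 8.770245552062988)
cover ((0.5452190637588501, -0.032104700803756714), 0.06258082389831543)
tip 51 [ 0.43193012 -0.11593966  0.54836761]
spindle 49 [ 0.54453026 -0.03269258  0.09929593] [ 0.55027997 -0.0262493   0.11089141]
scene hub 176 [ 0.45676504 -0.23297223  0.03036563] [ 0.44253436 -0.24863805  0.02505524] [ 0.47239745 -0.21793065  0.03617833]
flange 212 ((0.45180952548980713, -0.23637422919273376), 0.028127219527959824)
box 2533 ((0.5463228225708008, -0.028805486857891083), (0.12935343384742737, 0.10656998306512833), 8.808818817138672)
cover ((0.5606346726417542, -0.02005690522491932), 0.04994852840900421)
tip 97 [0.30236688 0.10252665 0.4738534 ]
spindle 127 [ 0.54443147 -0.02841465  0.09474702] [ 0.55090494 -0.02253596  0.11061221]
```

View pics/crop1.png

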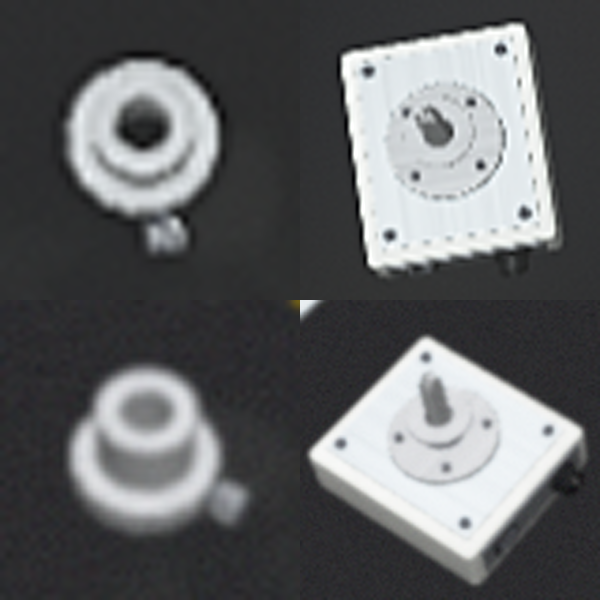

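The crop shows the silver sleeve with its screw at top px ≈(322,260), pointing towards the image bottom. The unit's yaw is about +8.8° and the tool's yaw is about 19°. I'll move to above the sleeve.

Request:
jog_arm:
  increments:
    - {"travel":[0.04,-0.028,0],"twist":[0,0,0],"hand":1}
    - {"travel":[0.08,-0.056,0],"twist":[0,0,0],"hand":1}
    - {"travel":[0.12,-0.084,0],"twist":[0,0,0],"hand":1}
    - {"travel":[0.16,-0.112,0],"twist":[0,0,0],"hand":1}
    - {"travel":[0.2,-0.14,0],"twist":[0,0,0],"hand":1}

```text
time_s: 0.6
position: [0.3499, -0.389, 0.238]
eef_rot: [0.986, 0.168, -0.0, -0.001]
ft_force: [0.6, -0.2, -0.2]
width: 0.0881
```

Request:
jog_arm:
  increments:
    - {"travel":[0.03,-0.022,0],"twist":[0,0,0],"hand":1}
    - {"travel":[0.06,-0.044,0],"twist":[0,0,0],"hand":1}
    - {"travel":[0.1,-0.07,0],"twist":[0,0,0],"hand":1}
    - {"travel":[0.13,-0.1,0],"twist":[0,0,0],"hand":1}
    - {"travel":[0.13,-0.1,0],"twist":[0,0,0],"hand":1}

```text
time_s: 1.1
position: [0.443, -0.2445, 0.2381]
eef_rot: [0.985, 0.174, 0.001, -0.003]
ft_force: [-0.0, -0.3, 0.1]
width: 0.0876
```

```bash
python3 - <<'E'
from h import *
s=robot.state();m,im,d=grab('wrist','w1');print(s['time_s'],s['position'],s['eef_rot'],Ro.from_quat(s['eef_rot']).as_matrix().round(3).tolist());print('cam',-np.array(m['R']).T@m['t'],np.array(m['R'])[2],proj(m,[.457,-.235,.03]))
E
```

```text
1.1 [ 0.44297444 -0.24446253  0.23812317] [ 0.98477317  0.17381698  0.00103092 -0.00289954] [[0.94, 0.342, 0.001], [0.342, -0.94, 0.006], [0.003, -0.005, -1.0]]
cam [ 0.51509567 -0.21872407  0.38409074] [-0.2795802  -0.09617542 -0.95529325] [314.68217253 197.76184365]
```

View pics/w1.png

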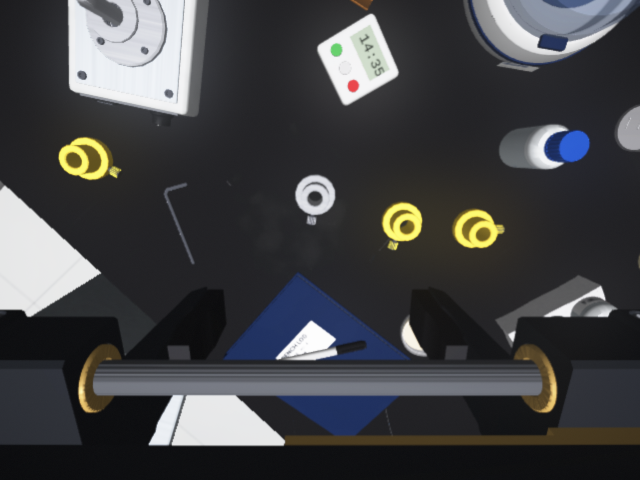

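The wrist view shows the silver sleeve at (315,195) with its screw at (312,220). The hex key, timer and yellow parts are clear of the descent. I'll measure it.

```bash
cat > meas.py <<'E'
from h import *
def sleeve(n,m,im,c0,r,th=90):
    # silver mask around c0; screw = farthest blob part; returns flange centre, hub hole centre, yaw
    u0,v0=int(c0[0])-r,int(c0[1])-r;g=cv2.cvtColor(im,cv2.COLOR_BGR2GRAY)[v0:v0+2*r,u0:u0+2*r]
    mk=(g>th).astype(np.uint8)
    cs,h=cv2.findContours(mk,cv2.RETR_CCOMP,cv2.CHAIN_APPROX_NONE)
    cs_o=[c for c,hh in zip(cs,h[0]) if hh[3]<0 and len(c)>6];big=max(cs_o,key=cv2.contourArea)
    off=np.array([u0,v0])
    for c,hh in zip(cs,h[0]):
        print(n,'outer' if hh[3]<0 else 'hole',len(c),cv2.contourArea(c),(c.reshape(-1,2).mean(0)+off).round(1)) if len(c)>6 else 0
    pts=big.reshape(-1,2)+off
    W=np.array([onplane(m,u,v,.006)[:2] for u,v in pts]);return W
E
python3 - <<'E'
from meas import *
for n in('w1','top'):
    m=dict(np.load(f'pics/{n}.npz'));m['mtx']=m['K'];m['k1']=float(m['k1']);im=cv2.imread(f'pics/{n}.png')
    W=sleeve(n,m,im,proj(m,[.455,-.236,.01]),30 if n=='w1' else 20)
    np.set_printoptions(precision=4,suppress=True)
    print('span',W.min(0),W.max(0))
    P=cloud(m,m['d']);c=proj(m,[.455,-.236,.01]).astype(int);q=P[c[1]-30:c[1]+30,c[0]-30:c[0]+30].reshape(-1,3)
    q1=q[(abs(q[:,2]-.032)<.003)];print('hubtop',len(q1),cv2.minEnclosingCircle(q1[:,:2].astype(np.float32)))
    q2=q[(q[:,2]>.003)&(q[:,2]<.013)];x=q2[:,:2]-cv2.minEnclosingCircle(q1[:,:2].astype(np.float32))[0];r=np.hypot(*x.T);s=x[r>.0255];print('screw',len(s),s.mean(0),'yaw',np.degrees(np.arctan2(-s.mean(0)[1],-s.mean(0)[0])))
    q=P.reshape(-1,3);q=q[(abs(q[:,2]-.09)<.012)&(abs(q[:,0]-.545)<.03)&(abs(q[:,1]+.03)<.03)];print('spindle',len(q),q.mean(0) if len(q) else '')
    print('tip px',proj(m,[.545,-.03,.109]))
E
```

```text
w1 outer 141 1305.5 [314.1 199.4]
w1 hole 40 164.0 [314.5 197.7]
span [ 0.4226 -0.2573] [ 0.4786 -0.213 ]
hubtop 459 ((0.4564838707447052, -0.23538808524608612), 0.01513909175992012)
screw 59 [-0.0287 -0.006 ] yaw 11.725963495912373
spindle 366 [ 0.5459 -0.0349  0.0899]
tip px [78.445  -2.4071]
top outer 70 318.0 [319.1 248.3]
top hole 20 38.0 [318.5 244.6]
span [ 0.4234 -0.2568] [ 0.4787 -0.215 ]
hubtop 80 ((0.4575330317020416, -0.23633797466754913), 0.01481134258210659)
screw 236 [-0.0038 -0.0024] yaw 32.310303972957264
spindle 21 [ 0.5437 -0.0338  0.091 ]
tip px [216.3818 196.9647]
```

Request:
jog_arm:
  increments:
    - {"travel":[0.008,-0.002,0.03],"twist":[0,0,4],"hand":1}
    - {"travel":[0.016,-0.004,0.07],"twist":[0,0,8],"hand":1}
    - {"travel":[0.016,-0.004,0.11],"twist":[0,0,8],"hand":1}
    - {"travel":[0.016,-0.004,0.14],"twist":[0,0,8],"hand":1}
    - {"travel":[0.016,-0.004,0.14],"twist":[0,0,8],"hand":1}

```text
time_s: 1.65
position: [0.4512, -0.2388, 0.0947]
eef_rot: [0.995, 0.102, -0.004, -0.003]
ft_force: [-1.1, -0.4, 0.2]
width: 0.0878
```

```bash
python3 - <<'E'
from h import *
np.set_printoptions(precision=4,suppress=True)
s=robot.state();m,im,d=grab('wrist','w2');Rm=Ro.from_quat(s['eef_rot']).as_matrix();print(s['position'],Rm)
P=cloud(m,d);c=proj(m,[.4565,-.2355,.02]).astype(int);print(c);q=P[c[1]-70:c[1]+70,c[0]-60:c[0]+60].reshape(-1,3)
q=q[np.hypot(q[:,0]-.4565,q[:,1]+.2355)<.04]
q1=q[abs(q[:,2]-.032)<.002];cc,r=cv2.minEnclosingCircle(q1[:,:2].astype(np.float32));print(len(q1),cc,r)
q2=q[(q[:,2]>.003)&(q[:,2]<.0125)];x=q2[:,:2]-cc;r=np.hypot(*x.T);sc=x[(r>.025)].mean(0);print((r>.025).sum(),sc,'yaw',np.degrees(np.arctan2(-sc[1],-sc[0])),'toolyaw',np.degrees(np.arctan2(Rm[1,0],Rm[0,0])))
print('err tool',Rm.T@(np.array([*cc,.012])-s['position']))
E
```

```text
[ 0.4512 -0.2388  0.0947] [[ 0.9793  0.202  -0.0085]
 [ 0.2021 -0.9794  0.0057]
 [-0.0072 -0.0074 -0.9999]]
[315 245]
1124 (0.456505686044693, -0.23531948029994965) 0.015111979097127914
131 [-0.0287 -0.006 ] yaw 11.882746375052628 toolyaw 11.65918056281658
err tool [ 0.0065 -0.0017  0.0827]
```

View pics/w2.png

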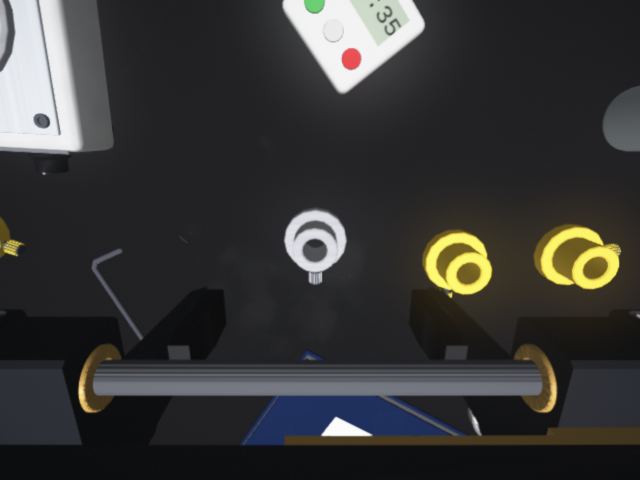

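The wrist view shows the sleeve at (315,240) with its screw straight down at (315,277). It lines up with the jaws, and the neighbouring yellow parts are clear. Descend and grip.

Request:
jog_arm:
  increments:
    - {"travel":[0.0065,-0.0017,0.03],"twist":[-0.4,0.4,0],"hand":1}
    - {"travel":[0.0065,-0.0017,0.055],"twist":[-0.4,0.4,0],"hand":1}
    - {"travel":[0.0065,-0.0017,0.075],"twist":[-0.4,0.4,0],"hand":1}
    - {"travel":[0.0065,-0.0017,0.082],"twist":[-0.4,0.4,0],"hand":1}
    - {"travel":[0.0065,-0.0017,0.082],"twist":[-0.4,0.4,0],"hand":1}

```text
time_s: 2.2
position: [0.4584, -0.2367, 0.0154]
eef_rot: [0.995, 0.101, 0.002, 0.001]
ft_force: [-1.2, -0.3, -0.3]
width: 0.0883
```

Request:
jog_arm:
  increments:
    - {"travel":[-0.0015,-0.0015,0.003],"twist":[0,0,0],"hand":1}
    - {"travel":[-0.0015,-0.0015,0.003],"twist":[0,0,0],"hand":1}
    - {"travel":[-0.0015,-0.0015,0.003],"twist":[0,0,0],"hand":0.5}
    - {"travel":[-0.0015,-0.0015,0.003],"twist":[0,0,0],"hand":0}
    - {"travel":[-0.0015,-0.0015,0.003],"twist":[0,0,0],"hand":-0.2}
  grip_force: 35

```text
time_s: 2.7
position: [0.4568, -0.2357, 0.0127]
eef_rot: [0.995, 0.101, 0.002, 0.001]
ft_force: [0.4, -0.2, 0.5]
width: 0.0663
```

Request:
jog_arm:
  increments:
    - {"travel":[0,0,0],"twist":[0,0,0],"hand":-0.5}
    - {"travel":[0,0,0],"twist":[0,0,0],"hand":-1}
    - {"travel":[0,0,0],"twist":[0,0,0],"hand":-1}
    - {"travel":[0,0,0],"twist":[0,0,0],"hand":-1}
    - {"travel":[0,0,0],"twist":[0,0,0],"hand":-1}
  grip_force: 35

```text
time_s: 3.2
position: [0.4569, -0.2357, 0.0127]
eef_rot: [0.995, 0.101, 0.002, 0.001]
ft_force: [0.0, -0.3, -0.2]
width: 0.0286
```

Request:
jog_arm:
  increments:
    - {"travel":[0,0,0],"twist":[0,0,0],"hand":-1}
    - {"travel":[0,0,0],"twist":[0,0,0],"hand":-1}
    - {"travel":[0,0,0],"twist":[0,0,0],"hand":-1}
    - {"travel":[0,0,0],"twist":[0,0,0],"hand":-1}
    - {"travel":[0,0,0],"twist":[0,0,0],"hand":-1}

```text
time_s: 3.7
position: [0.4568, -0.2356, 0.0127]
eef_rot: [0.995, 0.101, 0.002, 0.001]
ft_force: [0.1, 0.5, -0.5]
width: 0.0288
```

Request:
jog_arm:
  increments:
    - {"travel":[0,0,-0.02],"twist":[0,0,0],"hand":-1}
    - {"travel":[0,0,-0.05],"twist":[0,0,0],"hand":-1}
    - {"travel":[0,0,-0.09],"twist":[0,0,0],"hand":-1}
    - {"travel":[0,0,-0.13],"twist":[0,0,0],"hand":-1}
    - {"travel":[0,0,-0.14],"twist":[0,0,0],"hand":-1}

```text
time_s: 4.2
position: [0.4579, -0.2363, 0.1561]
eef_rot: [0.995, 0.101, 0.005, 0.003]
ft_force: [0.6, 0.5, -1.6]
width: 0.0283
```

Request:
jog_arm:
  increments:
    - {"travel":[0,-0.03,0],"twist":[0,0,0],"hand":-1}
    - {"travel":[0,-0.06,0],"twist":[0,0,1],"hand":-1}
    - {"travel":[0,-0.1,0],"twist":[0,0,3],"hand":-1}
    - {"travel":[0,-0.14,0],"twist":[0,0,3],"hand":-1}
    - {"travel":[0,-0.14,0],"twist":[0,0,3],"hand":-1}

```text
time_s: 4.7
position: [0.4277, -0.0931, 0.1544]
eef_rot: [0.997, 0.08, 0.003, 0.001]
ft_force: [-0.4, 0.0, -1.9]
width: 0.0284
```

```bash
python3 - <<'E'
from h import *
np.set_printoptions(precision=4,suppress=True)
s=robot.state();m,im,d=grab('wrist','w3');Rm=Ro.from_quat(s['eef_rot']).as_matrix();print(s['time_s'],s['position'],Rm,s['width'])
print(proj(m,[.545,-.031,.109]),proj(m,[.545,-.031,.071]))
E
```

```text
4.7 [ 0.4277 -0.0931  0.1544] [[ 0.9873  0.1588  0.0053]
 [ 0.1588 -0.9873 -0.0007]
 [ 0.0051  0.0015 -1.    ]] 0.028427452304308737
[231.0924  33.4371] [246.257   51.9641]
```

View pics/w3.png

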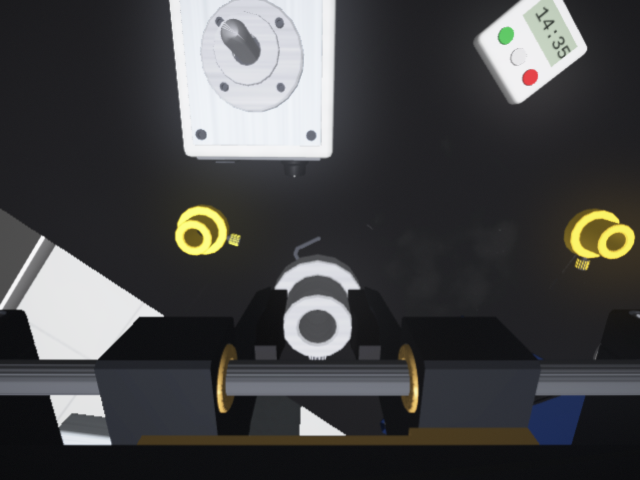

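The wrist view shows the sleeve held at (317,325). The spindle tip is at about (233,30), with the cover and washer rings around (250,55). I'll fit both from the depth.

```bash
cat > fit.py <<'E'
from h import *
from scipy.optimize import least_squares
np.set_printoptions(precision=4,suppress=True)
def circ(q,r=None):
    f=lambda p:np.hypot(q[:,0]-p[0],q[:,1]-p[1])-(r or p[2])
    return least_squares(f,[*q[:,:2].mean(0),r or .02],loss='soft_l1',f_scale=.0005).x
def spin(m,d):
    P=cloud(m,d)[::1].reshape(-1,3);P=P[np.hypot(P[:,0]-.545,P[:,1]+.032)<.06]
    for nm,z0,z1,r0 in(('cover',.0505,.0545,.034),('washer',.069,.073,.02)):
        q=P[(P[:,2]>z0)&(P[:,2]<z1)]
        if len(q)>30: c,r=cv2.minEnclosingCircle(q[:,:2].astype(np.float32));print(nm,len(q),np.array(c),r,q[:,2].mean())
    q=P[(P[:,2]>.078)&(P[:,2]<.099)]; print('cyl r7',len(q),circ(q,.007) if len(q)>10 else '')
    q=P[(P[:,2]>.1075)&(P[:,2]<.114)]; print('tip',len(q),q.mean(0) if len(q) else '')
def sleeve(m,d,s):
    P=cloud(m,d).reshape(-1,3);Rm=Ro.from_quat(s['eef_rot']).as_matrix();L=(P-s['position'])@Rm
    L=L[(abs(L[:,0])<.04)&(abs(L[:,1])<.03)]
    q=L[(abs(L[:,2]+.0193)<.0015)&(abs(L[:,1])<.0145)&(abs(L[:,0])<.03)];print('hubtop(tool)',len(q),cv2.minEnclosingCircle(q[:,:2].astype(np.float32)),q[:,2].mean())
    print('fit',circ(q[np.hypot(*q[:,:2].T)>.0135],.015))
    q=L[(L[:,2]>.0)&(L[:,2]<.006)&(np.hypot(L[:,0],L[:,1])>.017)];print('flangetop',len(q),q.min(0),q.max(0),circ(q[q[:,0]>.019],.022))
E
python3 - <<'E'
from fit import *
m=dict(np.load('pics/w3.npz'));m['mtx']=m['K'];m['k1']=float(m['k1'])
spin(m,m['d']);sleeve(m,m['d'],robot.state())
P=cloud(m,m['d']).reshape(-1,3);q=P[(abs(P[:,2]-.046)<.002)&(abs(P[:,0]-.545)<.1)&(abs(P[:,1]+.03)<.1)];print(cv2.minAreaRect(q[:,:2].astype(np.float32)))
# image-based: ring ellipses on wrist
im=cv2.imread('pics/w3.png');print(im[300:360:10,317].tolist())
E
```

```text
cover 5127 [ 0.5462 -0.0305] 0.03389092907309532 0.0522899444314499
washer 2525 [ 0.5465 -0.0305] 0.019955916330218315 0.07058476341429513
cyl r7 293 [ 0.5484 -0.0306  0.007 ]
tip 276 [ 0.5467 -0.0307  0.1087]
hubtop(tool) 2236 ((-0.0005620542215183377, -0.0003332066989969462), 0.01719437725841999) -0.018973361915021816
fit [-0.0001  0.0002  0.015 ]
flangetop 1064 [-0.0339 -0.0259  0.    ] [0.0219 0.018  0.006 ] [ 0.0416 -0.0031  0.022 ]
((0.5324303507804871, -0.032717522233724594), (0.09701497852802277, 0.10634610056877136), 9.117971420288086)
[[229, 223, 222], [93, 89, 88], [83, 80, 79], [81, 78, 78], [82, 79, 78], [228, 223, 221]]
```

Request:
jog_arm:
  increments:
    - {"travel":[0.04,-0.013,0],"twist":[0.1,-0.3,0],"hand":-1}
    - {"travel":[0.08,-0.027,0],"twist":[0.1,-0.3,0],"hand":-1}
    - {"travel":[0.11,-0.037,0],"twist":[0.1,-0.3,0],"hand":-1}
    - {"travel":[0.127,-0.043,0],"twist":[0.1,-0.3,0],"hand":-1}
    - {"travel":[0.127,-0.043,0],"twist":[0.1,-0.3,0],"hand":-1}

```text
time_s: 5.25
position: [0.5501, -0.0333, 0.1546]
eef_rot: [0.997, 0.078, 0.002, 0.001]
ft_force: [-0.3, -0.1, -0.0]
width: 0.0284
```

```bash
python3 - <<'E'
from fit import *
s=robot.state();m,im,d=grab('wrist','w4');Rm=Ro.from_quat(s['eef_rot']).as_matrix();print(s['time_s'],s['position'],Rm,s['ft_force'])
spin(m,d);sleeve(m,d,s);print('target tool',Rm.T@(np.array([.5465,-.0305,.11])-s['position']))
for n in('scene','top'):
    m,im,d=grab(n,n+'4');P=cloud(m,d);p=[proj(m,[.5465,-.0305,z]) for z in(.174,.142,.109,.071)];print(n,p)
a=cv2.imread('pics/scene4.png');b=cv2.imread('pics/w4.png')
a=cv2.resize(a[200:360,150:310],(480,480),interpolation=cv2.INTER_CUBIC)
cv2.imwrite('pics/c4.png',np.hstack([a,cv2.resize(b[200:420,160:320+160],(320,220))[:,:].repeat(1,0) if 0 else cv2.copyMakeBorder(b[200:420,160:480],0,260,0,0,0)]))
E
```

```text
5.25 [ 0.5501 -0.0333  0.1546] [[ 0.9877  0.1563  0.0042]
 [ 0.1563 -0.9877 -0.0013]
 [ 0.0039  0.002  -1.    ]] [-0.2725 -0.1276 -0.0006]
cover 2755 [ 0.5469 -0.0305] 0.03385503590106964 0.052299033994234245
washer 1139 [ 0.5472 -0.0301] 0.019851045683026314 0.0706028540508945
cyl r7 103 [ 0.5592 -0.0272  0.007 ]
tip 0 
hubtop(tool) 2465 ((-0.00014424198889173567, 2.9027081836829893e-05), 0.017206357792019844) -0.01903312173651925
fit [-0.0004 -0.      0.015 ]
flangetop 1109 [-0.0334 -0.0228  0.    ] [0.0221 0.0211 0.006 ] [ 0.0417 -0.      0.022 ]
target tool [-0.0033 -0.0034  0.0446]
scene [array([205.6087, 249.3084]), array([209.084 , 262.3513]), array([212.4751, 275.0378]), array([216.1566, 288.7654])]
top [array([210.3345, 187.9067]), array([213.5299, 192.134 ]), array([216.6381, 196.2441]), array([220.0019, 200.6906])]
```

View pics/c4.png

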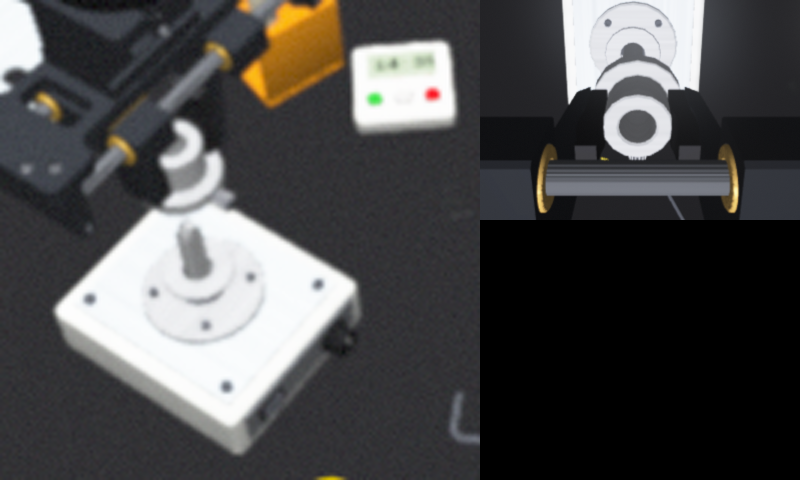

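The sleeve hangs just above the spindle at about (190,180) in the crop, with its screw at (228,197) towards the panel side. I'll centre it and go down to just above the tip.

Request:
jog_arm:
  increments:
    - {"travel":[-0.003,-0.0035,0.005],"twist":[0.1,-0.2,0],"hand":-1}
    - {"travel":[-0.003,-0.0035,0.015],"twist":[0.1,-0.2,0],"hand":-1}
    - {"travel":[-0.003,-0.0035,0.026],"twist":[0.1,-0.2,0],"hand":-1}
    - {"travel":[-0.003,-0.0035,0.026],"twist":[0.1,-0.2,0],"hand":-1}
    - {"travel":[-0.003,-0.0035,0.026],"twist":[0.1,-0.2,0],"hand":-1}

```text
time_s: 5.9
position: [0.5419, -0.033, 0.128]
eef_rot: [0.997, 0.077, -0.003, 0.001]
ft_force: [-0.4, -0.2, -1.4]
width: 0.0283
```

```bash
python3 - <<'E'
from fit import *
s=robot.state();m,im,d=grab('wrist','w5');Rm=Ro.from_quat(s['eef_rot']).as_matrix();print(s['time_s'],s['position'],Rm,s['ft_force'])
spin(m,d);sleeve(m,d,s);print('target tool',Rm.T@(np.array([.5467,-.0304,.11])-s['position']))
E
```

```text
5.9 [ 0.5419 -0.033   0.128 ] [[ 0.9882  0.153  -0.0061]
 [ 0.153  -0.9882 -0.0019]
 [-0.0063  0.001  -1.    ]] [-0.4252 -0.1896 -1.4396]
cover 3501 [ 0.547  -0.0304] 0.03372656926512718 0.052298595524014
washer 1446 [ 0.547  -0.0305] 0.019780373200774193 0.07059837077119742
cyl r7 110 [ 0.5595 -0.0283  0.007 ]
tip 0 
hubtop(tool) 2452 ((-0.0002178228460252285, 2.680160105228424e-05), 0.01709749922156334) -0.019042012550611682
fit [-0.0004 -0.      0.015 ]
flangetop 1122 [-0.0337 -0.0232  0.    ] [0.0222 0.0221 0.006 ] [ 0.0417 -0.0004  0.022 ]
target tool [ 0.0053 -0.0018  0.018 ]
```

Request:
jog_arm:
  increments:
    - {"travel":[0.005,-0.002,0],"twist":[0,0.35,0],"hand":-1}
    - {"travel":[0.005,-0.002,0],"twist":[0,0.35,0],"hand":-1}
    - {"travel":[0.005,-0.002,0],"twist":[0,0.35,0],"hand":-1}
    - {"travel":[0.005,-0.002,0],"twist":[0,0.35,0],"hand":-1}
    - {"travel":[0.005,-0.002,0],"twist":[0,0.35,0],"hand":-1}

```text
time_s: 6.45
position: [0.5469, -0.0302, 0.1285]
eef_rot: [0.997, 0.077, 0.0, 0.001]
ft_force: [0.7, -0.3, -2.0]
width: 0.0282
```

```bash
cat > st.py <<'E'
from fit import *
s=robot.state();Rm=Ro.from_quat(s['eef_rot']).as_matrix();print(s['time_s'],s['position'],Rm[:,2],'F',s['ft_force'],'T',s['ft_torque'],s['width'],'qv',abs(s['qvel']).max())
print('target tool',Rm.T@(np.array([.5469,-.0304,.0757])-s['position']),'twist',np.degrees(np.cross([0,0,1],Rm.T@[0,0,-1.])),'yaw',np.degrees(np.arctan2(Rm[1,0],Rm[0,0])))
E
python3 st.py
```

```text
6.45 [ 0.5469 -0.0302  0.1285] [ 0.001 -0.001 -1.   ] F [ 0.6622 -0.3391 -2.0125] T [0.0139 0.0652 0.0049] 0.028217983871066447 qv 0.0015723541097291537
target tool [-0.0001  0.0001  0.0528] twist [ 0.0659 -0.0458  0.    ] yaw 8.800628319291473
```

Settled and centred. I'll descend slowly over the taper: underside from about 0.1155 to 0.1035.

Request:
jog_arm:
  increments:
    - {"travel":[0,0,0.003],"twist":[0,0,0],"hand":-1}
    - {"travel":[0,0,0.006],"twist":[0,0,0],"hand":-1}
    - {"travel":[0,0,0.009],"twist":[0,0,0],"hand":-1}
    - {"travel":[0,0,0.012],"twist":[0,0,0],"hand":-1}
    - {"travel":[0,0,0.012],"twist":[0,0,0],"hand":-1}

```text
time_s: 6.95
position: [0.5465, -0.0303, 0.1159]
eef_rot: [0.997, 0.077, -0.0, 0.0]
ft_force: [0.2, -0.2, -1.1]
width: 0.0287
```

```bash
python3 st.py
```

```text
6.95 [ 0.5465 -0.0303  0.1159] [-0.0001 -0.001  -1.    ] F [ 0.2311 -0.2246 -1.0895] T [ 0.0382  0.0427 -0.0309] 0.028681487006837633 qv 0.007093080738049676
target tool [0.0004 0.0002 0.0402] twist [ 0.055   0.0163 -0.    ] yaw 8.800886682260089
```

Request:
jog_arm:
  increments:
    - {"travel":[0.0003,0,0.003],"twist":[0,0,0],"hand":-1}
    - {"travel":[0.0003,0,0.006],"twist":[0,0,0],"hand":-1}
    - {"travel":[0.0003,0,0.009],"twist":[0,0,0],"hand":-1}
    - {"travel":[0.0003,0,0.012],"twist":[0,0,0],"hand":-1}
    - {"travel":[0.0003,0,0.012],"twist":[0,0,0],"hand":-1}

```text
time_s: 7.45
position: [0.5465, -0.0302, 0.1034]
eef_rot: [0.997, 0.077, -0.001, 0.0]
ft_force: [0.7, 0.4, -0.6]
width: 0.0284
```

```bash
python3 st.py
```

```text
7.45 [ 0.5465 -0.0302  0.1034] [-0.0011 -0.001  -1.    ] F [ 0.6508  0.3763 -0.612 ] T [-0.0114  0.0302 -0.036 ] 0.028443897170844314 qv 0.009212578595903987
target tool [0.0004 0.0003 0.0277] twist [ 0.048   0.0685 -0.    ] yaw 8.805603117696943
```

The sleeve is on the spindle past the taper, with no side force. Continue to just above the washer.

Request:
jog_arm:
  increments:
    - {"travel":[0.0003,0,0.004],"twist":[0,0,0],"hand":-1}
    - {"travel":[0.0003,0,0.008],"twist":[0,0,0],"hand":-1}
    - {"travel":[0.0003,0,0.012],"twist":[0,0,0],"hand":-1}
    - {"travel":[0.0003,0,0.016],"twist":[0,0,0],"hand":-1}
    - {"travel":[0.0003,0,0.017],"twist":[0,0,0],"hand":-1}

```text
time_s: 7.95
position: [0.5465, -0.0301, 0.0859]
eef_rot: [0.997, 0.077, -0.001, 0.0]
ft_force: [-0.2, -0.4, -1.2]
width: 0.0283
```

Request:
jog_arm:
  increments:
    - {"travel":[0,0,0.001],"twist":[0,0,0],"hand":-1}
    - {"travel":[0,0,0.002],"twist":[0,0,0],"hand":-1}
    - {"travel":[0,0,0.003],"twist":[0,0,0],"hand":-1}
    - {"travel":[0,0,0.004],"twist":[0,0,0],"hand":-1}
    - {"travel":[0,0,0.004],"twist":[0,0,0],"hand":-1}
  grip_force: 45

```text
time_s: 8.45
position: [0.5465, -0.0301, 0.082]
eef_rot: [0.997, 0.077, -0.001, 0.0]
ft_force: [-0.5, 0.4, 1.2]
width: 0.0283
```

```bash
python3 st.py
```

```text
8.45 [ 0.5465 -0.0301  0.082 ] [-0.0018 -0.001  -1.    ] F [-0.4713  0.3782  1.2042] T [ 0.0536  0.1469 -0.0311] 0.028288516857988607 qv 0.002738722610676166
target tool [0.0004 0.0003 0.0063] twist [ 0.0398  0.108  -0.    ] yaw 8.807125146873876
```

Request:
jog_arm:
  increments:
    - {"travel":[0,0,0.001],"twist":[0,0.1,0],"hand":-1}
    - {"travel":[0,0,0.002],"twist":[0,0.1,0],"hand":-1}
    - {"travel":[0,0,0.003],"twist":[0,0.1,0],"hand":-1}
    - {"travel":[0,0,0.004],"twist":[0,0.1,0],"hand":-1}
    - {"travel":[0,0,0.004],"twist":[0,0.1,0],"hand":-1}

```text
time_s: 8.95
position: [0.5465, -0.0301, 0.0783]
eef_rot: [0.997, 0.077, 0.0, 0.0]
ft_force: [-1.6, 0.9, 6.6]
width: 0.0282
```

```bash
python3 st.py
```

```text
8.95 [ 0.5465 -0.0301  0.0783] [ 0.0001 -0.0007 -1.    ] F [-1.5619  0.8605  6.6072] T [ 0.0589  0.4001 -0.008 ] 0.02823043792849407 qv 0.004034192065792678
target tool [0.0004 0.0003 0.0026] twist [ 0.0425  0.0019 -0.    ] yaw 8.801560849708714
```

Request:
jog_arm:
  increments:
    - {"travel":[0.0003,0,0.001],"twist":[0,0,0],"hand":-1}
    - {"travel":[0.0003,0,0.002],"twist":[0,0,0],"hand":-1}
    - {"travel":[0.0003,0,0.003],"twist":[0,0,0],"hand":-1}
    - {"travel":[0.0003,0,0.003],"twist":[0,0,0],"hand":-1}
    - {"travel":[0.0003,0,0.003],"twist":[0,0,0],"hand":-1}

```text
time_s: 9.45
position: [0.5465, -0.0301, 0.076]
eef_rot: [0.997, 0.077, -0.0, 0.0]
ft_force: [-2.3, -0.2, 9.9]
width: 0.0282
```

```bash
python3 st.py; python3 - <<'E'
from h import *
a=grab('scene','s6');b=grab('wrist','w6');print(robot.state()['ft_force'])
P=cloud(a[0],a[2]).reshape(-1,3)
A=cv2.resize(a[1][220:360,150:310],(480,420),interpolation=cv2.INTER_CUBIC)
cv2.imwrite('pics/c6.png',np.hstack([A,cv2.resize(b[1][120:400,160:480],(320,280)) if 0 else cv2.copyMakeBorder(b[1][120:400,160:480],0,140,0,0,0)]))
E
```

```text
9.45 [ 0.5465 -0.0301  0.076 ] [-0.0001 -0.0008 -1.    ] F [-2.3471 -0.2023  9.9179] T [-0.0025  0.6309  0.0297] 0.028221923519268655 qv 0.0016625681209505906
target tool [0.0003 0.0003 0.0003] twist [ 0.0456  0.0128 -0.    ] yaw 8.798782279678553
[-4.25660189  0.68300353 10.7264135 ]
```

View pics/c6.png

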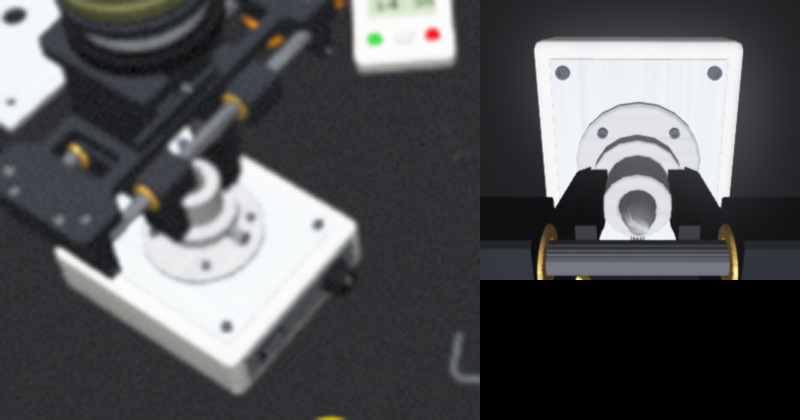

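The sleeve is seated over the spindle, with the tip visible in the bore at crop (637,215). The screw at (240,237) faces the panel. Vertical force reads 10–11 N plus about 1.2 N for the sleeve's weight. A side force of -4 N in x remains, so I'll ease that and hold.

Request:
jog_arm:
  increments:
    - {"travel":[-0.0005,0,0.0005],"twist":[0,0,0],"hand":-1}
    - {"travel":[-0.0005,0,0.0005],"twist":[0,0,0],"hand":-1}
    - {"travel":[-0.0005,0,0.0005],"twist":[0,0,0],"hand":-1}
    - {"travel":[-0.0005,0,0.0005],"twist":[0,0,0],"hand":-1}
    - {"travel":[-0.0005,0,0.0005],"twist":[0,0,0],"hand":-1}

```text
time_s: 10.05
position: [0.5465, -0.0301, 0.0763]
eef_rot: [0.997, 0.077, 0.001, 0.0]
ft_force: [-1.5, 0.1, 10.4]
width: 0.0285
```

```bash
python3 st.py
```

```text
10.05 [ 0.5465 -0.0301  0.0763] [ 0.0011 -0.0007 -1.    ] F [-1.4751  0.0866 10.3732] T [0.0705 0.366  0.0111] 0.028460229923644047 qv 0.001712889334074551
target tool [0.0004 0.0003 0.0006] twist [ 0.0507 -0.0586  0.    ] yaw 8.803987541660883
```

Request:
jog_arm:
  increments:
    - {"travel":[-0.0002,0,0.001],"twist":[0,0,0],"hand":-1}
    - {"travel":[-0.0002,0,0.001],"twist":[0,0,0],"hand":-1}
    - {"travel":[-0.0002,0,0.001],"twist":[0,0,0],"hand":-1}
    - {"travel":[-0.0002,0,0.001],"twist":[0,0,0],"hand":-1}
    - {"travel":[-0.0002,0,0.001],"twist":[0,0,0],"hand":-1}

```text
time_s: 10.55
position: [0.5465, -0.0301, 0.0761]
eef_rot: [0.997, 0.077, 0.001, 0.0]
ft_force: [-2.6, 0.9, 10.4]
width: 0.0283
```

Request:
jog_arm:
  increments:
    - {"travel":[-0.0002,0,0.0008],"twist":[0,0,0],"hand":-1}
    - {"travel":[-0.0002,0,0.0008],"twist":[0,0,0],"hand":-1}
    - {"travel":[-0.0002,0,0.0008],"twist":[0,0,0],"hand":-1}
    - {"travel":[-0.0002,0,0.0008],"twist":[0,0,0],"hand":-1}
    - {"travel":[-0.0002,0,0.0008],"twist":[0,0,0],"hand":-1}

```text
time_s: 11.05
position: [0.5465, -0.0301, 0.0761]
eef_rot: [0.997, 0.077, 0.001, 0.0]
ft_force: [-1.8, 1.0, 10.2]
width: 0.0281
```

Request:
jog_arm:
  increments:
    - {"travel":[0,0,0.0006],"twist":[0,0,0],"hand":-1}
    - {"travel":[0,0,0.0006],"twist":[0,0,0],"hand":-1}
    - {"travel":[0,0,0.0006],"twist":[0,0,0],"hand":-1}
    - {"travel":[0,0,0.0006],"twist":[0,0,0],"hand":-1}
    - {"travel":[0,0,0.0006],"twist":[0,0,0],"hand":-1}

```text
time_s: 11.55
position: [0.5465, -0.0302, 0.0762]
eef_rot: [0.997, 0.077, 0.001, 0.0]
ft_force: [-2.3, 0.2, 9.6]
width: 0.0281
```

```bash
python3 st.py
```

```text
11.55 [ 0.5465 -0.0302  0.0762] [ 0.0029 -0.0007 -1.    ] F [-2.3096  0.2128  9.5723] T [ 0.03    0.5208 -0.0192] 0.028075372461671095 qv 0.0016321027048842387
target tool [0.0004 0.0003 0.0005] twist [ 0.0657 -0.1606  0.    ] yaw 8.797198587234924
```

Request:
jog_arm:
  increments:
    - {"travel":[0,0,0.001],"twist":[0,-0.1,0],"hand":-1}
    - {"travel":[0,0,0.001],"twist":[0,-0.1,0],"hand":-1}
    - {"travel":[0,0,0.001],"twist":[0,-0.1,0],"hand":-1}
    - {"travel":[0,0,0.001],"twist":[0,-0.1,0],"hand":-1}
    - {"travel":[0,0,0.001],"twist":[0,-0.1,0],"hand":-1}

```text
time_s: 12.05
position: [0.5465, -0.0302, 0.076]
eef_rot: [0.997, 0.077, 0.001, 0.001]
ft_force: [-3.2, 0.2, 9.4]
width: 0.0285
```

Request:
jog_arm:
  increments:
    - {"travel":[0,0,0.0008],"twist":[0,0,0],"hand":-1}
    - {"travel":[0,0,0.0008],"twist":[0,0,0],"hand":-1}
    - {"travel":[0,0,0.0008],"twist":[0,0,0],"hand":-1}
    - {"travel":[0,0,0.0008],"twist":[0,0,0],"hand":-1}
    - {"travel":[0,0,0.0008],"twist":[0,0,0],"hand":-1}

```text
time_s: 12.55
position: [0.5465, -0.0301, 0.0759]
eef_rot: [0.997, 0.077, 0.001, 0.001]
ft_force: [-2.9, -0.1, 9.6]
width: 0.028
```

Request:
jog_arm:
  increments:
    - {"travel":[0,0,0.0008],"twist":[0,0,0],"hand":-1}
    - {"travel":[0,0,0.0008],"twist":[0,0,0],"hand":-1}
    - {"travel":[0,0,0.0008],"twist":[0,0,0],"hand":-1}
    - {"travel":[0,0,0.0008],"twist":[0,0,0],"hand":-1}
    - {"travel":[0,0,0.0008],"twist":[0,0,0],"hand":-1}

```text
time_s: 13.05
position: [0.5465, -0.0301, 0.0759]
eef_rot: [0.997, 0.077, 0.001, 0.001]
ft_force: [-2.8, -0.4, 8.9]
width: 0.0284
```

Request:
jog_arm:
  increments:
    - {"travel":[0,0,0.0008],"twist":[0,0,0],"hand":-1}
    - {"travel":[0,0,0.0008],"twist":[0,0,0],"hand":-1}
    - {"travel":[0,0,0.0008],"twist":[0,0,0],"hand":-1}
    - {"travel":[0,0,0.0008],"twist":[0,0,0],"hand":-1}
    - {"travel":[0,0,0.0008],"twist":[0,0,0],"hand":-1}

```text
time_s: 13.55
position: [0.5465, -0.0301, 0.0759]
eef_rot: [0.997, 0.077, 0.001, 0.001]
ft_force: [-3.9, -0.0, 10.2]
width: 0.0282
```

```bash
python3 st.py; python3 - <<'E'
from fit import *
F=[]
for i in range(8):
    s=robot.state();m,im,d=grab('wrist','w7');F.append(s['ft_force'])
print(np.mean(F,0));sleeve(m,d,s)
P=cloud(m,d).reshape(-1,3);P=P[np.hypot(P[:,0]-.5467,P[:,1]+.0304)<.02];q=P[(P[:,2]>.085)&(P[:,2]<.1)];print('hubtop z',np.median(q[q[:,2]>.09][:,2]))
q=P[(P[:,2]>.067)&(P[:,2]<.08)];print('flange top z',len(q),np.median(q[:,2]) if len(q) else'')
E
```

```text
13.55 [ 0.5465 -0.0301  0.0759] [ 0.0026 -0.001  -1.    ] F [-3.8984 -0.0396 10.2175] T [0.0704 0.5741 0.0117] 0.02815779224664689 qv 0.0016393376895451166
target tool [0.0004 0.0003 0.0002] twist [ 0.0794 -0.1366  0.    ] yaw 8.788339871091107
[-2.4841  0.4619 10.1048]
hubtop(tool) 2251 ((-0.0005280328914523125, -0.00010728882625699043), 0.017230205237865448) -0.019109355380623645
fit [-0.0004 -0.      0.015 ]
flangetop 1107 [-0.0331 -0.0204  0.    ] [0.0222 0.0219 0.006 ] [0.0418 0.0001 0.022 ]
hubtop z 0.09499231672661779
flange top z 1341 0.07339481552549784
```

```bash
python3 - <<'E'
from h import *
m,im,d=grab('scene','s9');o=cv2.imread('pics/scene.png')
for n,(u,v) in dict(timer=(284,229),bottle=(358,168),petri=(454,240),hexkey=(330,345),y1=(376,232),y2=(393,203),y3=(262,374)).items():
    a,b=[cv2.GaussianBlur(x[v-22:v+22,u-28:u+28],(3,3),0).astype(float) for x in(o,im)];print(n,abs(a-b).mean().round(1),end='; ')
s=robot.state();print(s['time_s'],s['position'],s['ft_force']);robot.sign_off()
E
```

```text
timer 9.0; bottle 50.8; petri 77.2; hexkey 5.5; y1 41.0; y2 57.8; y3 5.9; 14.0 [ 0.54651412 -0.03015175  0.07589751] [-2.43859349 -0.16666308 10.35942369]
the job is handed in; nothing more can be done
```

The sleeve is on the spindle, flange down, and I handed the job in with the arm still gripping it and pressing it on the washer. I gripped the silver sleeve by its hub, turned it to the drive unit's yaw and slid it on.

- **Pressing force:** the wrist force read 9–10.5 N. Adding about 1.2 N for the sleeve's weight gives about 11 N on the washer, held for about 4.5 s. The depth reading put the hub top at 95.0 mm, which means 8 mm of travel or about 12 N. The two differ by about 1 N, and both are within 8–16 N.
- **Alignment:** the tool's yaw was 8.8° and the unit's measured about 8.9°. The last camera crop showed the screw on the panel side, and the sleeve had not slipped in the grip.
- **Side force:** about 2–4 N in x remained between the bore and the spindle at the end.
- **Time:** the clock read 14 s at hand-in.
- **Other items:** in the final before/after comparison of the scene picture, the timer, hex key and one yellow part matched closely. The regions of the bottle, petri dish and the other two yellow parts differed a lot. I think the arm was blocking that view, but I did not confirm it. I saw no unexpected contact forces on the way.

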